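# Knock the stuck plug out of a hole saw and hang up the rod

### The arm

A 6-joint arm with a two-finger parallel gripper is mounted at the origin on the work surface. World frame = base frame: x ahead of the robot, y to its left, z up, the work surface at z = 0. Lengths are in m, angles in rad, forces in N, time in s.
With the tool pointing down it reaches from about 0.25 to 0.725 m from the base axis. Payload 4 kg.
Tool frame: the origin (TCP) lies midway between the tips of the shut fingers; the grasp point (between the pads) lies 19 mm behind it; z points along the fingers, y is the line along which they close (so a half turn about z gives the same grasp; the last joint's range is limited). The gripper opens to 85 mm and grips with 20 to 120 N. Pads are 22 mm wide; open, the fingers measure 114 mm over their backs; the gripper's body (76 mm by 85 mm) begins 54 mm behind the grasp point. The pads swing forward as they close: fully open they stand 13 mm farther back than shut.
Start: joints at [1.293, 0.241, 0.005, 1.335, 0, 1.571], TCP at [0.137, 0.481, 0.231] pointing down, gripper open.
Joint ranges: [-2.72, 2.72], [-1.05, 1.87], [-1.09, 1.28], [-1.99, 2.15], [-1.42, 1.44], [-3.14, 3.14]. Speed limits (rad/s): [2.79, 2.79, 3.14, 3.14, 3.14, 3.14].

### API

Orientations are given as a unit quaternion [x, y, z, w].
In Python, from workcell import bot gives the robot as it stands. The module is installed in compiled form; this text tells all that it offers.
- The arm moves only by the tool drive_tool, never from a script. Its arguments are lists of equal length, an entry for each row: "slide": the shift along the tool's x, y, z scaled (see below), a list of three; "rotation": the turn, a rotation vector about the tool's x, y, z scaled (see below), a list of three. A call has exactly 8 rows; each row is the pose to reach, as a shift and turn from the pose commanded when the call began, along the tool's axes at that moment; what a row does not reach only later rows make up. The controller multiplies each number of a shift by 250 mm and each number of a turn by 0.5 rad. A row lasts 1/8 s, in which the tool goes at most 62.5 mm and 10.7 degrees, less where a joint would pass 70% of its speed; a pose out of reach is approached as far as the arm can. A call with a number of a shift or a turn outside -1 to 1 is refused whole. A call with a gripper value outside its range is refused whole. "gripper" is the opening, from 0 (shut) to 1 (fully open), set as the call begins (left out, the last holds). The fingers move at their own pace and stop on an object; the grip force is fixed at half the most. Time passes only in rows, so rows that repeat a pose let the fingers close, or fill a call up. It gives the time, the measured TCP pose, the force, the opening and the grip force at its end, in the units of the state.
- bot.get_obs(): the state, without advancing time (a new reading comes with each control period).
- bot.camera(name): name is "scene" or "top"; returns a dict with "image" (384x512x3 uint8, red, green, blue), "z_map" (384x512 float32, m along the optical axis (not along the pixel's ray), 0 where there is no reading), "camera_matrix" (3x3 intrinsics, pixels), "k1" (the pictures are not rectified: a ray, as slopes to the right and down, at radius r is drawn at 1 + k1 r^2 times it, then the intrinsics apply), "xyz" and "orientation" of the camera in the world. Camera axes: x right, y up, looking along -z (the intrinsics and any distortion apply to the point x, -y, -z); pixel columns grow to the right and rows downward; lengths in m; the calibration is good to about 2 mm. A picture is of the moment at which its call begins.
- bot.job_done(): hands the job in; it is judged then, once.
The state is a dict: "clock": time; "joint_pos": joint angles; "joint_vel": joint speeds; "tau": joint torques, N m; "eef_pos": TCP position; "tool_rot": TCP orientation; "ft_force": force on the tool from outside, world axes, zero at the start; "ft_torque": the same for the moment, N m; "grip_width": finger opening in m; "grasp_force": force on a finger pad.
Only numpy, scipy, OpenCV 4.12 (cv2) and the standard library are available. Lean on these libraries where they do the work, as an engineer would, in place of code of your own. Each camera call takes 0.05 s, during which the arm holds its last target. There are 200 camera calls.

### The job

A plywood plug is stuck in the hole saw under the sloping plate. Take the orange knock-out rod from the block, push it through the bore to drive the plug out into the red tray, then hang the rod by its handle on the twin-prong hook, in front of the green countersink that already hangs there, and let go of it. Leave the countersink, the blue rod and everything else on the bench as they are.

Things in the scene. Friction and masses are not known exactly. Their poses are not given: they have to be found in the camera images.
- stand: Fixed knock-out stand, foot 210 x 155 mm: a grey plate (100 x 149 x 20 mm, top edge 190 mm up) sloping on two side panels, a steel hole saw (56 mm cup, mouth down) fixed under it, a red tray below. Origin on the bench, z up. The bore leans 28 deg from vertical: the way to push is (0.469, 0, -0.883) in the stand's own axes, down and along its +x (roughly away from the robot)
- bore_mouth (a point): Centre of the bore's mouth, on its axis, in the plate's upper face (square to the axis), 166 mm above the bench. Bore 12 mm, countersunk 4 mm deep to 20 mm wide, through the 20 mm plate; a yellow collar (32 mm inside, 40 mm outside) stands 6 mm proud round it
- plug_seat (a point): Centre of the plug when seated in the hole saw, on the bore's axis 35 mm beyond the bore mouth
- plug_center (a point): Centre of the loose plywood plug, a pale disc 45 mm across, 24 mm thick (50 g), stuck in the hole saw; its upper face is 23 mm beyond the bore mouth along the axis. Three sprung steel balls under its edge hold it: about 6 to 15 N along the axis moves it; after about 25 to 30 mm of travel it falls free into the tray by itself
- tray_floor (a point): Centre of the red tray's inner floor, 12 mm above the bench; the tray is 162 x 112 mm inside (long side along the stand's x), walls 31 mm high inside
- rack: Fixed wooden tool block 70 x 200 x 105 mm. Origin: centre of underside; its y axis runs along the row of two rod holes (18 mm wide, 97 mm deep) at y = +35 and -35 mm. Each rod's shank stands in a hole with its handle resting on the block's top. Two screwdrivers are stuck in its ends at y = +83 and -83 mm, handles 22 mm across up to 57 mm above the block
- rod_grip (a point): Centre of the ORANGE handle (cylinder 30 mm across, 46 mm long) of the thin knock-out rod that fits the bore. Its z axis points along the rod from shank to handle (up in the block). Steel shank 8 mm thick, reaching 90 mm below the handle's lower face; 110 g. It starts in either hole of the block
- rod_tip (a point): Free end of the orange rod's shank, 113 mm from the handle's centre along the rod's axis
- thick_grip (a point): Centre of the BLUE handle (same size, 30 x 46 mm) of the thick rod, 15 mm shank, which does not fit the bore; it stands in the other hole and stays there
- hook: Fixed hook stand: foot 150 x 120 x 14 mm, an upright board (120 mm wide, top 179 mm up) near its +x edge, and two level 7 mm prongs running out from the board along its -x (roughly to the robot) at y = +11 and -11 mm, 15 mm free between them, upper side 150 mm above the bench. Tools hang shank between the prongs, handle on top. Origin: centre of underside
- hook_root (a point): Where the prongs leave the board: midway between them, level with their upper side (x = 45 mm in the hook stand)
- hook_tip (a point): Open end of the prongs, midway between them, level with their upper side (x = -65 mm in the hook stand); the last 5 mm of the prongs are bent up and stand 8 mm above their upper side
- sink_grip (a point): Centre of the GREEN handle (28 mm across, 30 mm tall) of the countersink, which already hangs on the inner half of the prongs, handle on top, 68 mm of shank below, 80 g; it is 23 to 39 mm from the board
- mallet: Yellow-handled rubber mallet lying before the stand, about 270 mm long, bystander
- chisel: Blue-handled steel hand tool lying across the bench before the stand, 200 mm long, bystander
- glue: Yellow glue bottle, 56 mm across, 150 mm tall, bystander; origin at centre of its foot
- pot: Dark steel pot, 72 mm across, 90 mm tall, bystander; origin at centre of its foot
- tin: Blue tin, 38 mm across, 50 mm tall, standing on the hook stand's foot beside and below the prongs, bystander; origin at centre of its foot
- tape: Orange tape measure lying at the right, 66 mm across, 34 mm tall, bystander
Not all that is in view belongs to the job. What is shaped like the part that bears rod_grip but pink or white is not meant.

How it is judged:
On the way:
1. the orange rod, through the bore, has driven the plug at least 10 mm from its seat (distance between rod_tip and plug_seat below 0.03 m and distance between plug_center and plug_seat above 0.01 m).
At the end, for the whole second after the job is handed in: Plug at rest in the red tray; orange rod hanging still on the hook before the countersink, handle on the prongs (within 6 mm of height), shank between them, within 10 deg of upright, released; countersink and blue rod within 15 mm, bystanders within 25 mm of their starts (x of plug_center in the frame of tray_floor between -0.08 and 0.08 m and y of plug_center in the frame of tray_floor between -0.055 and 0.055 m and z of plug_center in the frame of tray_floor between 0 and 0.038 m and linear speed of each of plug, rod below 0.03 m/s and x of rod_grip in the frame of hook between -0.062 and 0.03 m and y of rod_grip in the frame of hook between -0.012 and 0.012 m and z of rod_grip in the frame of hook between 0.167 and 0.179 m and angle between rod_grip's own z axis and vertical below 0.17 rad and distance of each of sink_grip, thick_grip from where it was at the start of the episode below 0.015 m); the robot touches nothing.
It fails at once if the countersink is dislodged (moved more than 15 mm) (distance of sink_grip from where it was at the start of the episode above 0.015 m).
It fails at once if the blue rod is taken or displaced by more than 15 mm (distance of thick_grip from where it was at the start of the episode above 0.015 m).
It fails at once if a bystander (mallet, chisel, glue, pot, tape or tin) is moved more than 25 mm (distance of any of mallet, chisel, glue, pot, tape, tin from where it was at the start of the episode above 0.025 m).
It also fails if it takes over 61 s, if anything falls off the work surface, if the arm or the gripper's body presses on something with over 40 N, if the wrist force passes 120 N, or if a joint passes its speed limit or range.

## Working session

There is one attempt and no reset: what is moved stays moved. The work goes in short steps, Python scripts to look and compute and a tool call to move; the robot and the scene stay as the last step left them, time stands still between calls to the robot, and variables do not carry over. Pictures are saved under pics/ and viewed, at most 10 in all, crops included, and the job is handed in when it is done.

Besides the shell and the picture viewer there is one more tool, called after "Emit:" as name(argument=value, ...), one argument or row to a line, values as JSON. drive_tool: Moves the arm, as the interface text tells. Shifts and turns lie within -1 to 1; 1 stands for 250 mm of shift or 0.5 rad of turn. Its arguments: {"type":"object","properties":{"slide":{"type":"array","items":{"type":"array","items":{"type":"number"}}},"rotation":{"type":"array","items":{"type":"array","items":{"type":"number"}}},"gripper":{"type":"number"}},"required":["slide","rotation"]}

```bash
mkdir -p pics; cat > h.py <<'E'
import numpy as np, cv2
from scipy.spatial.transform import Rotation as R
from workcell import bot
def grab(n):
    c=bot.camera(n); np.savez(f'{n}.npz',**c); return c
def load(n): return dict(np.load(f'{n}.npz'))
def rays(c,uv):
    uv=np.atleast_2d(uv).astype(float); K=c['camera_matrix']
    d=(uv-[K[0,2],K[1,2]])/[K[0,0],K[1,1]]; s=d.copy(); k=float(c['k1'])
    for _ in range(20): s=d/(1+k*(s**2).sum(1,keepdims=True))
    return np.c_[s[:,0],-s[:,1],-np.ones(len(s))]
def pts(c,uv,z=None):
    "world points from depth; or onto plane z"
    r=rays(c,uv); M=R.from_quat(c['orientation']).as_matrix()
    uv=np.atleast_2d(uv).astype(int)
    w=r@M.T
    t=c['z_map'][uv[:,1],uv[:,0]] if z is None else (z-c['xyz'][2])/w[:,2]
    return c['xyz']+w*np.asarray(t)[:,None]
def proj(c,p):
    q=(np.atleast_2d(p)-c['xyz'])@R.from_quat(c['orientation']).as_matrix()
    s=np.c_[q[:,0],-q[:,1]]/-q[:,2:]; s=s*(1+float(c['k1'])*(s**2).sum(1,keepdims=True))
    K=c['camera_matrix']; return s*[K[0,0],K[1,1]]+[K[0,2],K[1,2]]
E
python3 - <<'E'
from h import *
for n in('scene','top'):
    c=grab(n); print(n,c['xyz'],c['orientation'],c['camera_matrix'].round(1).tolist(),c['k1'])
    cv2.imwrite(f'pics/{n}0.png',cv2.resize(c['image'][...,::-1],(800,600),interpolation=cv2.INTER_CUBIC))
print(bot.get_obs())
E
```

```text
scene [1.01096796 0.45510446 0.7663618 ] [0.14077916 0.36103624 0.85665791 0.34054559] [[355.7, 0.0, 255.9], [0.0, 355.7, 197.0], [0.0, 0.0, 1.0]] 0.006745575796066407
top [0.33646911 0.01613937 1.28189136] [-0.07255354  0.07216668  0.70416093 -0.70262745] [[433.9, 0.0, 250.1], [0.0, 433.9, 194.8], [0.0, 0.0, 1.0]] -0.12462906893468753
{'clock': 0.1, 'joint_pos': array([ 1.29299750e+00,  2.41332939e-01,  3.88931275e-03,  1.33520797e+00,
       -2.98327562e-05,  1.57079098e+00]), 'joint_vel': array([ 0.00129473, -0.00240411,  0.00405331, -0.00060317,  0.00018582,
       -0.00239511]), 'tau': array([-1.00324189e-03, -3.73139548e+01,  2.53010255e+01,  1.08722880e-02,
       -1.31761813e-04, -6.09975686e-06]), 'eef_pos': array([0.13697652, 0.48029541, 0.23051592]), 'tool_rot': array([ 1.38450490e-01,  9.90368922e-01, -9.20765268e-04, -1.13663712e-04]), 'ft_force': array([-0.32226461,  0.30233604, -0.0074037 ]), 'ft_torque': array([0.0288103 , 0.06933256, 0.00852944]), 'grasp_force': 0.0, 'grip_width': 0.08558866483083767}
```

View pics/scene0.png

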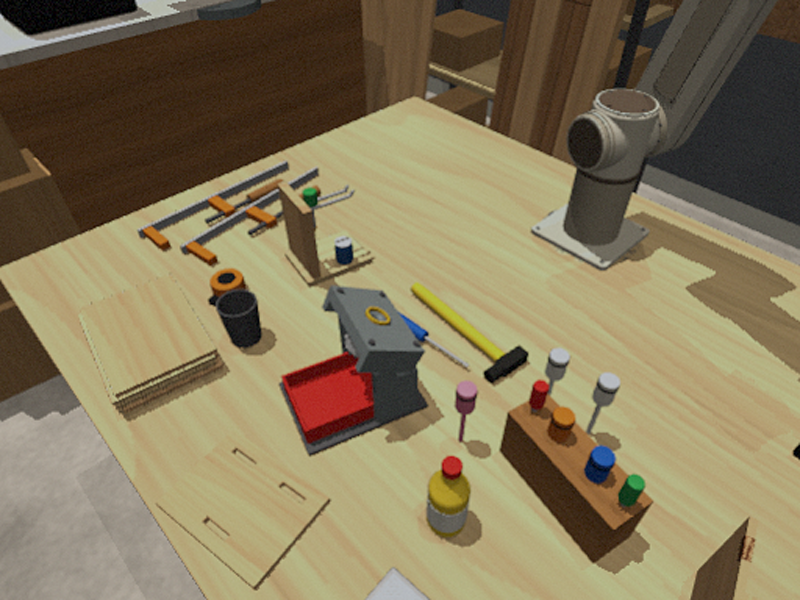

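View pics/top0.png

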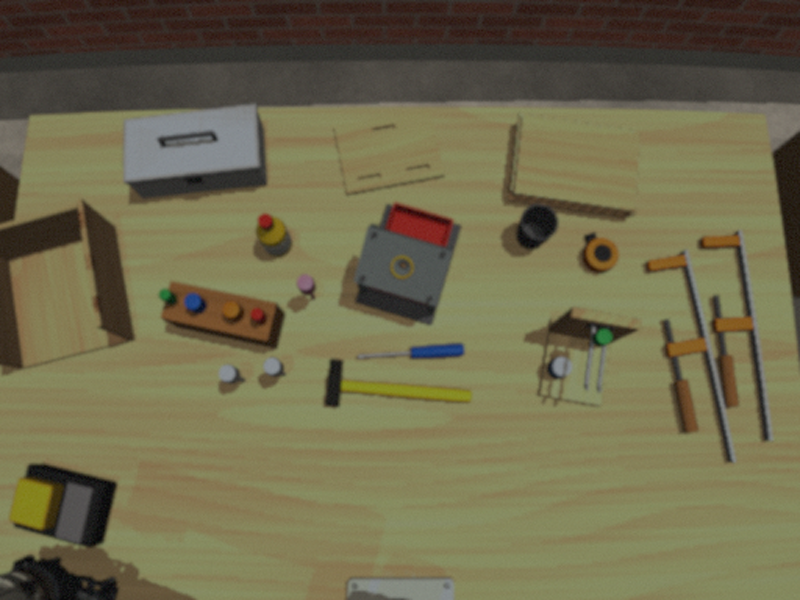

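Scene view (800x600): the orange handle sits in the block at (562,424), the blue one at (600,464), the collar at (378,316), the green countersink at (310,197), the tin at (343,250). Top view: orange (232,311), blue (194,302), collar (402,267), green (603,336), prongs x 587–607, y 330–390.
Could be taken for the rod: pink (466,395), white (557,363) and (606,388), red screwdriver (539,395), orange tape (228,283), clamp handles (262,215). By its colour and place in the block, I choose (562,424) in scene, (232,311) in top.

```bash
cat > m.py <<'E'
from h import *
def comp(c,lo,hi,near,zmin=0.0,zmax=1):
    hsv=cv2.cvtColor(c['image'],cv2.COLOR_RGB2HSV); m=cv2.inRange(hsv,lo,hi)
    n,l,s,ce=cv2.connectedComponentsWithStats(m)
    ok=[i for i in range(1,n) if s[i,4]>12]
    i=min(ok,key=lambda i:np.hypot(*(ce[i]-near)))
    v,u=np.where(l==i); return np.c_[u,v],ce[i]
E
python3 - <<'E'
from m import *
k=1.5625
T=load('top');S=load('scene')
cols=dict(orange=((5,150,90),(16,255,255),(232,311),(562,420)),blue=((105,150,60),(125,255,255),(194,302),(600,464)),green=((45,120,50),(80,255,255),(603,336),(310,197)),collar=((20,130,90),(32,255,255),(402,267),(378,316)))
for n,(lo,hi,t,s) in cols.items():
    for c,nr,nm in((T,t,'top'),(S,s,'scene')):
        uv,ce=comp(c,lo,hi,np.array(nr)/k); p=pts(c,uv); p=p[np.isfinite(p).all(1)]
        zt=np.percentile(p[:,2],90); q=p[abs(p[:,2]-zt)<.006]
        print(n,nm,len(uv),(ce*k).round(),'med',np.median(p,0).round(4),'ztop',zt.round(4),'top c',((q.max(0)+q.min(0))/2).round(4),'size',np.ptp(q,axis=0).round(3))
# crops
def up(c,x0,y0,x1,y1,f): return cv2.resize(c['image'][y0:y1,x0:x1,::-1],None,fx=f,fy=f,interpolation=cv2.INTER_CUBIC)
a=up(S,300,220,430,360,3); b=up(T,90,170,220,240,3);d=up(T,220,120,300,210,3);e=up(T,340,190,420,270,3)
can=np.zeros((600,800,3),np.uint8)
can[:420,:390]=a;can[0:210,400:790]=b;can[220:490,400:640]=d;can[350:590,640-80+80:880-80][:, :160]=e[:,:160]
cv2.imwrite('pics/crop1.png',can)
E
```

```text
orange top 1049 [222. 313.] med [0.5636 0.3179 0.1057] ztop 0.1096 top c [0.569  0.3245 0.1082] size [0.1   0.2   0.009]
orange scene 1710 [576. 459.] med [0.5799 0.3263 0.1045] ztop 0.1069 top c [0.5721 0.3251 0.1062] size [0.106 0.205 0.01 ]
blue top 76 [193. 302.] med [0.5765 0.357  0.1518] ztop 0.155 top c [0.5772 0.3575 0.1532] size [0.022 0.024 0.008]
blue scene 157 [602. 457.] med [0.5803 0.3595 0.15  ] ztop 0.1514 top c [0.5794 0.36   0.1493] size [0.027 0.026 0.007]
green top 88 [603. 336.] med [ 0.5114 -0.3374  0.1796] ztop 0.1825 top c [ 0.5113 -0.3378  0.1807] size [0.027 0.027 0.008]
green scene 77 [310. 196.] med [ 0.5129 -0.3309  0.1729] ztop 0.1815 top c [ 0.5118 -0.3373  0.1797] size [0.024 0.02  0.008]
collar top 15 [399. 274.] med [0.6192 0.0033 0.1657] ztop 0.1701 top c [ 6.217e-01 -6.000e-04  1.679e-01] size [0.01  0.029 0.007]
collar scene 77 [377. 315.] med [ 0.6327 -0.0041  0.1686] ztop 0.1788 top c [ 0.6388 -0.0038  0.1772] size [0.024 0.033 0.009]
```

View pics/crop1.png

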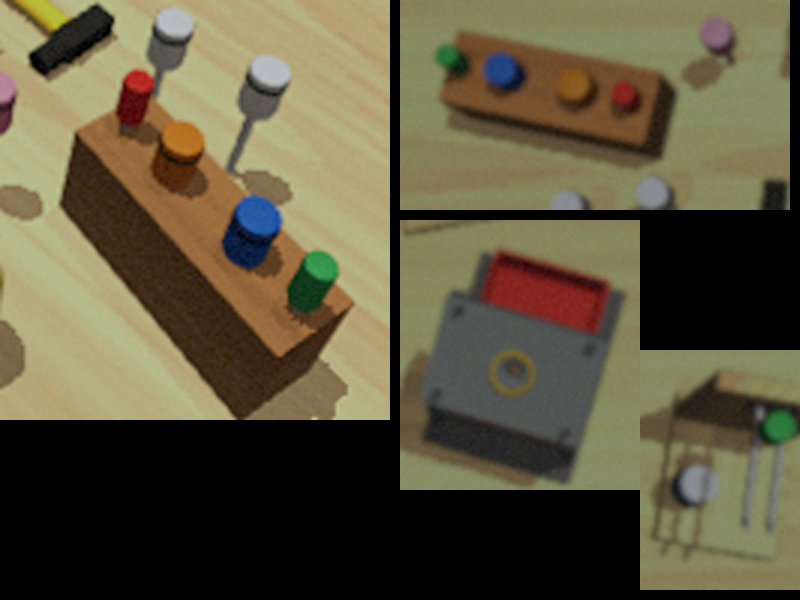

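The crop confirms it: the orange knob is in the block beside the red screwdriver (crop 180,155), and blue is next to green. Now for the precise geometry.

```bash
python3 - <<'E'
from m import *
T=load('top');S=load('scene'); k=1.5625
g=np.stack(np.meshgrid(np.arange(512),np.arange(384)),-1).reshape(-1,2)
C={}
for n,c in(('top',T),('scene',S)):
    P=pts(c,g); C[n]=P
    hsv=cv2.cvtColor(c['image'],cv2.COLOR_RGB2HSV).reshape(-1,3)
    def box(P,lo,hi): return np.all((P>lo)&(P<hi),1)
    # rack
    m=box(P,(.5,.2,.098),(.65,.45,.112)); (cx,cy),(w,h),a=cv2.minAreaRect(P[m][:,:2].astype(np.float32)*1000)
    print(n,'rack',m.sum(),cx,cy,w,h,a)
    # handle tops
    for nm,lo,hi in(('or',(.54,.27,.145),(.60,.338,.16)),('bl',(.54,.338,.145),(.61,.378,.16)),('gr',(.48,-.37,.17),(.54,-.3,.19))):
        m=box(P,lo,hi); q=P[m]; (x,y),r=cv2.minEnclosingCircle(q[:,:2].astype(np.float32)*1000); print(nm,m.sum(),round(x,1),round(y,1),round(r,1),np.median(q[:,2]).round(4))
    # plate
    m=box(P,(.54,-.12,.12),(.72,.12,.2))&(hsv[:,1]<90); q=P[m]
    for _ in range(5):
        ce=q.mean(0); nv=np.linalg.svd(q-ce)[2][2]; nv*=np.sign(nv[2]); q=P[m][abs((P[m]-ce)@nv)<.004]
    print('plate n',nv.round(4),'tilt',np.degrees(np.arccos(nv[2])).round(2),'yaw',np.degrees(np.arctan2(-nv[1],-nv[0])).round(2),len(q))
    ex=np.cross(np.cross(nv,[0,0,1]),nv);ex/=np.linalg.norm(ex);ey=np.cross(nv,ex)
    ab=np.c_[(q-ce)@ex,(q-ce)@ey]; r=cv2.minAreaRect(ab.astype(np.float32)*1000); print('rect',r); o=ce+r[0][0]/1e3*ex+r[0][1]/1e3*ey; print('plate centre',o.round(4), 'd',(nv@ce).round(4))
    # collar ring: yellow mask ray -> plane offset 6mm
    uv0=np.array([402,267] if n=='top' else [378,316])/k
    hv=hsv.reshape(384,512,3); m2=(hv[...,0]>15)&(hv[...,0]<35)&(hv[...,1]>95)
    d=np.hypot(*(g.reshape(384,512,2)-uv0).transpose(2,0,1)); uv=g.reshape(384,512,2)[m2&(d<14)]
    M=R.from_quat(c['orientation']).as_matrix(); w=rays(c,uv)@M.T
    t=(nv@ce+.005-nv@c['xyz'])/(w@nv); p=c['xyz']+w*t[:,None]
    ab=np.c_[(p-o)@ex,(p-o)@ey]*1000; (a,b),(w_,h_),_=cv2.fitEllipse(ab.astype(np.float32)); ci=cv2.minEnclosingCircle(ab.astype(np.float32))
    print('collar',len(uv),a,b,w_,h_,ci,'mouth',(o+ci[0][0]/1e3*ex+ci[0][1]/1e3*ey).round(4),(o+a/1e3*ex+b/1e3*ey).round(4))
    # prongs / board
    m=box(P,(.36,-.40,.135),(.52,-.25,.165)); q=P[m]; print('prongs',m.sum())
    np.save(f'pr_{n}.npy',q)
    m=box(P,(.45,-.45,.172),(.6,-.2,.19))&(hsv[:,0]<28); q=P[m]; r=cv2.minAreaRect(q[:,:2].astype(np.float32)*1000); print('board',m.sum(),r,np.median(q[:,2]))
    for q in np.load(f'pr_{n}.npy')[::6]: print(q.round(3).tolist(),end=' ')
    print()
E
```

```text
top rack 1350 572.656982421875 325.3480529785156 201.3134002685547 71.14216613769531 78.03105163574219
or 101 564.8 292.2 15.1 0.1509
bl 96 578.5 359.2 15.9 0.1513
gr 160 526.8 -341.5 30.2 0.1792
plate n [-0.4499  0.1385  0.8822] tilt 28.09 yaw -17.11 1785
rect ((-1.0043182373046875, 0.5577926635742188), (149.3682098388672, 101.81867218017578), 89.88495635986328)
plate centre [ 0.6356 -0.0031  0.1671] d -0.139
collar 93 -1.1027169227600098 0.8667868971824646 35.60466766357422 36.77622604370117 ((-0.9139999747276306, 0.9221778512001038), 20.78843879699707) mouth [ 0.6351 -0.002   0.1666] [ 0.6349 -0.002   0.1666]
prongs 190
board 204 ((542.524169921875, -345.0425109863281), (121.42228698730469, 19.234710693359375), 79.10090637207031) 0.17878514906271004
[0.52, -0.328, 0.16] [0.512, -0.325, 0.159] [0.506, -0.322, 0.147] [0.503, -0.327, 0.148] [0.499, -0.333, 0.156] [0.497, -0.343, 0.15] [0.494, -0.343, 0.15] [0.492, -0.343, 0.148] [0.489, -0.344, 0.152] [0.486, -0.345, 0.149] [0.483, -0.343, 0.156] [0.481, -0.344, 0.152] [0.478, -0.345, 0.149] [0.475, -0.343, 0.153] [0.473, -0.345, 0.1
[... 1022 characters left out ...]
147
board 173 ((536.651123046875, -344.8812255859375), (123.011474609375, 27.848196029663086), 79.04308319091797) 0.17999334491538688
[0.423, -0.335, 0.158] [0.426, -0.332, 0.154] [0.426, -0.317, 0.157] [0.432, -0.335, 0.148] [0.452, -0.34, 0.151] [0.431, -0.311, 0.155] [0.456, -0.34, 0.149] [0.431, -0.312, 0.15] [0.464, -0.341, 0.148] [0.438, -0.313, 0.15] [0.479, -0.341, 0.151] [0.453, -0.319, 0.15] [0.488, -0.345, 0.149] [0.464, -0.32, 0.151] [0.519, -0.336, 0.164] [0.476, -0.324, 0.151] [0.459, -0.317, 0.147] [0.504, -0.328, 0.158] [0.471, -0.321, 0.146] [0.508, -0.327, 0.156] [0.486, -0.322, 0.149] [0.512, -0.327, 0.155] [0.493, -0.324, 0.148] [0.507, -0.325, 0.15] [0.51, -0.338, 0.138]
```

```bash
cat >> h.py <<'E'
def plan(targets,p=None,q=None):
    "targets: list of (pos, R). prints slide/rotation full-step values in tool axes and units"
    o=bot.get_obs(); p=o['eef_pos'] if p is None else p; r=R.from_quat(o['tool_rot']) if q is None else q
    print('now',p.round(4),'t',o['clock'].round(2),'F',o['ft_force'].round(1),'w',o['grip_width'].round(4))
    for n,t,Rt in targets:
        print(n,'slide',(r.inv().apply(t-p)/.25).round(3).tolist(),'rot',((r.inv()*Rt).as_rotvec()/.5).round(3).tolist(),'to',np.round(t,3)); p,r=np.asarray(t),Rt
def tool(z,yang):
    "tool z direction, y axis heading (deg) projected square to z"
    z=np.array(z)/np.linalg.norm(z); a=np.radians(yang); y=np.array([np.cos(a),np.sin(a),0]); y-=z*(y@z); y/=np.linalg.norm(y)
    return R.from_matrix(np.c_[np.cross(y,z),y,z])
E
python3 - <<'E'
from m import *
T=load('top');S=load('scene'); k=1.5625
g=np.stack(np.meshgrid(np.arange(512),np.arange(384)),-1)
for n,uv in(('w1',(229,374)),('w2',(273,367)),('pink',(306,283)),('glue',(266,221)),('pot',(540,215)),('tin',(559,368))):
    u,v=(np.array(uv)/k).astype(int); q=pts(T,g[v-5:v+6,u-5:u+6].reshape(-1,2)); z=np.percentile(q[:,2],95); print(n,np.median(q[q[:,2]>z-.01],0).round(3))
nv=np.array([-0.4499,.1385,.8822]); o=np.array([.635,-.002,.1666]); c=S
hv=cv2.cvtColor(c['image'],cv2.COLOR_RGB2HSV); m2=(hv[...,0]>15)&(hv[...,0]<35)&(hv[...,1]>95)
uv=g[m2&(np.hypot(*(g-np.array([378,316])/k).transpose(2,0,1))<14)]
w=rays(c,uv)@R.from_quat(c['orientation']).as_matrix().T
p=c['xyz']+w*((nv@o+.005-nv@c['xyz'])/(w@nv))[:,None]
ex=np.cross(np.cross(nv,[0,0,1]),nv);ex/=np.linalg.norm(ex);ey=np.cross(nv,ex)
ab=np.c_[(p-o)@ex,(p-o)@ey].astype(np.float32)*1000; e=cv2.fitEllipse(ab); print(e,cv2.minEnclosingCircle(ab),'mouth',o+e[0][0]/1e3*ex+e[0][1]/1e3*ey)
D=tool((0,0,-1),-11.3)
g0=np.array([.5649,.2918,.128])
o=bot.get_obs();print((R.from_quat(o['tool_rot'])).as_matrix().round(2).tolist())
h=R.from_quat(o['tool_rot']); t=R.from_euler('z',-45,degrees=True)
plan([('a',np.array([.36,.42,.26]),tool((0,0,-1),30)),('b',g0+[0,0,.075],D),('c',g0+[0,0,-.019],D)])
E
```

```text
w1 [0.455 0.296 0.136]
w2 [0.469 0.219 0.136]
pink [0.616 0.166 0.136]
glue [0.723 0.239 0.15 ]
pot [ 0.771 -0.267  0.084]
tin [ 0.473 -0.29   0.064]
((-0.6762856841087341, -1.2725610733032227), (35.25537109375, 40.5943603515625), 136.02517700195312) ((-0.09067889302968979, -1.6503562927246094), 23.640592575073242) mouth [ 0.63405536 -0.00304061  0.16628163]
[[-0.96, 0.27, -0.0], [0.27, 0.96, -0.0], [-0.0, -0.0, -1.0]]Traceback (most recent call last):
  File "<stdin>", line 17, in <module>
  File "h.py", line 26, in plan
    print('now',p.round(4),'t',o['clock'].round(2),'F',o['ft_force'].round(1),'w',o['grip_width'].round(4))
                               ^^^^^^^^^^^^^^^^
AttributeError: 'float' object has no attribute 'round'
```

```bash
sed -i "s/o\['clock'\].round(2)/round(o['clock'],2)/; s/o\['grip_width'\].round(4)/round(float(o['grip_width']),4)/" h.py
python3 - <<'E'
from h import *
D=tool((0,0,-1),-11.3); g0=np.array([.5649,.2918,.128])
plan([('a',np.array([.36,.42,.25]),tool((0,0,-1),48)),('b',np.array([.52,.32,.24]),tool((0,0,-1),20)),('b2',g0+[0,0,.07],D),('c',g0+[0,0,-.019],D)])
E
```

```text
now [0.137  0.4803 0.2305] t 0.1 F [-0.3  0.3 -0. ] w 0.0856
a slide [-0.924, 0.013, -0.078] rot [-0.004, 0.001, 0.91] to [0.36 0.42 0.25]
b slide [-0.743, 0.131, 0.04] rot [0.0, 0.0, 0.977] to [0.52 0.32 0.24]
b2 slide [-0.167, 0.13, 0.168] rot [0.0, 0.0, 1.093] to [0.565 0.292 0.198]
c slide [0.0, 0.0, 0.356] rot [0.0, 0.0, 0.0] to [0.565 0.292 0.109]
```

Emit:
drive_tool(
  slide=[
    [-0.12, 0, -0.01],
    [-0.24, 0, -0.02],
    [-0.36, 0, -0.03],
    [-0.48, 0.01, -0.04],
    [-0.6, 0.01, -0.05],
    [-0.72, 0.01, -0.06],
    [-0.84, 0.01, -0.07],
    [-0.924, 0.013, -0.078],
  ],
  rotation=[
    [0, 0, 0.12],
    [0, 0, 0.24],
    [0, 0, 0.36],
    [0, 0, 0.48],
    [0, 0, 0.6],
    [0, 0, 0.72],
    [0, 0, 0.84],
    [0, 0, 0.91],
  ],
  gripper=0.65,
)

```text
clock: 1.1
eef_pos: [0.3611, 0.42, 0.2503]
tool_rot: [0.359, 0.933, -0.001, -0.0]
ft_force: [0.0, -0.4, -0.6]
grip_width: 0.0555
grasp_force: 0.0
```

Emit:
drive_tool(
  slide=[
    [-0.1, 0.02, 0],
    [-0.2, 0.04, 0.01],
    [-0.3, 0.05, 0.01],
    [-0.4, 0.07, 0.02],
    [-0.5, 0.09, 0.03],
    [-0.6, 0.11, 0.03],
    [-0.7, 0.12, 0.04],
    [-0.743, 0.131, 0.04],
  ],
  rotation=[
    [0, 0, 0.12],
    [0, 0, 0.24],
    [0, 0, 0.37],
    [0, 0, 0.5],
    [0, 0, 0.62],
    [0, 0, 0.75],
    [0, 0, 0.88],
    [0, 0, 0.977],
  ],
)

```text
clock: 2.1
eef_pos: [0.5207, 0.3199, 0.2401]
tool_rot: [0.575, 0.818, -0.001, -0.0]
ft_force: [-0.1, 0.1, -0.4]
grip_width: 0.0556
grasp_force: 0.0
```

```bash
python3 - <<'E'
from h import *
D=tool((0,0,-1),-11.3); g0=np.array([.5649,.2918,.128])
plan([('b1',np.array([.555,.3,.215]),tool((0,0,-1),0)),('b2',g0+[0,0,.07],D),('c',g0+[0,0,-.019],D)]); print(bot.get_obs()['joint_pos'].round(2))
E
```

```text
now [0.5207 0.3199 0.2401] t 2.1 F [-0.1  0.1 -0.4] w 0.0556
b1 slide [-0.121, 0.102, 0.1] rot [-0.003, 0.001, 0.693] to [0.555 0.3   0.215]
b2 slide [-0.033, 0.04, 0.068] rot [0.0, 0.0, 0.394] to [0.565 0.292 0.198]
c slide [0.0, 0.0, 0.356] rot [0.0, 0.0, 0.0] to [0.565 0.292 0.109]
[0.55 0.47 0.35 1.46 0.   1.78]
```

Emit:
drive_tool(
  slide=[
    [-0.02, 0.02, 0.02],
    [-0.04, 0.04, 0.04],
    [-0.07, 0.06, 0.06],
    [-0.1, 0.08, 0.08],
    [-0.121, 0.102, 0.1],
    [-0.121, 0.102, 0.1],
    [-0.121, 0.102, 0.1],
    [-0.121, 0.102, 0.1],
  ],
  rotation=[
    [0, 0, 0.14],
    [0, 0, 0.28],
    [0, 0, 0.42],
    [0, 0, 0.56],
    [0, 0, 0.693],
    [0, 0, 0.693],
    [0, 0, 0.693],
    [0, 0, 0.693],
  ],
)

```text
clock: 3.1
eef_pos: [0.5542, 0.3014, 0.2162]
tool_rot: [0.706, 0.709, 0.0, 0.0]
ft_force: [-0.3, -0.3, 0.4]
grip_width: 0.0558
grasp_force: 0.0
```

Emit:
drive_tool(
  slide=[
    [-0.01, 0.01, 0.02],
    [-0.02, 0.02, 0.04],
    [-0.033, 0.04, 0.068],
    [-0.033, 0.04, 0.068],
    [-0.033, 0.04, 0.068],
    [-0.033, 0.04, 0.068],
    [-0.033, 0.04, 0.068],
    [-0.033, 0.04, 0.068],
  ],
  rotation=[
    [0, 0, 0.13],
    [0, 0, 0.26],
    [0, 0, 0.394],
    [0, 0, 0.394],
    [0, 0, 0.394],
    [0, 0, 0.394],
    [0, 0, 0.394],
    [0, 0, 0.394],
  ],
)

```text
clock: 4.1
eef_pos: [0.5645, 0.2929, 0.199]
tool_rot: [0.772, 0.635, 0.0, 0.0]
ft_force: [0.6, -0.2, -0.3]
grip_width: 0.0553
grasp_force: 0.0
```

```bash
python3 - <<'E'
from h import *
D=tool((0,0,-1),-11.3); g0=np.array([.5649,.2918,.128])
plan([('c',g0+[0,0,-.019],D)])
c=grab('scene')
cv2.imwrite('pics/s1.png',cv2.resize(c['image'][150:350,280:480,::-1],None,fx=3,fy=3,interpolation=cv2.INTER_CUBIC))
E
```

```text
now [0.5645 0.2929 0.199 ] t 4.1 F [ 0.6 -0.2 -0.3] w 0.0553
c slide [-0.004, 0.003, 0.36] rot [0.0, -0.0, 0.007] to [0.565 0.292 0.109]
```

View pics/s1.png

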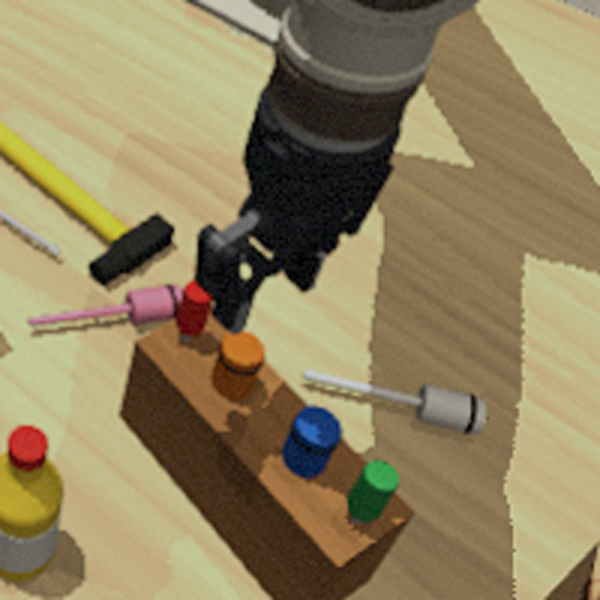

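The crop shows the gripper above the orange handle (240,360) with its fingers straddling the block. The pink and white rods have toppled over by themselves; they play no part in the job. Descend and grip.

Emit:
drive_tool(
  slide=[
    [-0.004, 0.003, 0.07],
    [-0.004, 0.003, 0.14],
    [-0.004, 0.003, 0.21],
    [-0.004, 0.003, 0.28],
    [-0.004, 0.003, 0.33],
    [-0.004, 0.003, 0.36],
    [-0.004, 0.003, 0.36],
    [-0.004, 0.003, 0.36],
  ],
  rotation=[
    [0, 0, 0],
    [0, 0, 0],
    [0, 0, 0],
    [0, 0, 0],
    [0, 0, 0],
    [0, 0, 0],
    [0, 0, 0],
    [0, 0, 0],
  ],
)

```text
clock: 5.15
eef_pos: [0.5655, 0.2919, 0.1095]
tool_rot: [0.772, 0.635, 0.001, 0.0]
ft_force: [-0.6, -0.2, 0.6]
grip_width: 0.0552
grasp_force: 0.0
```

Emit:
drive_tool(
  slide=[
    [0, 0, 0],
    [0, 0, 0],
    [0, 0, 0],
    [0, 0, 0],
    [0, 0, 0],
    [0, 0, 0],
    [0, 0, 0],
    [0, 0, 0],
  ],
  rotation=[
    [0, 0, 0],
    [0, 0, 0],
    [0, 0, 0],
    [0, 0, 0],
    [0, 0, 0],
    [0, 0, 0],
    [0, 0, 0],
    [0, 0, 0],
  ],
  gripper=0,
)

```text
clock: 6.15
eef_pos: [0.5655, 0.2919, 0.1097]
tool_rot: [0.772, 0.635, 0.001, 0.0]
ft_force: [-0.7, 0.3, 6.0]
grip_width: 0.0288
grasp_force: 59.1
```

Emit:
drive_tool(
  slide=[
    [0, 0, -0.08],
    [0, 0, -0.18],
    [0, 0, -0.28],
    [0, 0, -0.38],
    [0, 0, -0.48],
    [0, 0, -0.58],
    [0, 0, -0.66],
    [0, 0, -0.7],
  ],
  rotation=[
    [0, 0, 0],
    [0, 0, 0],
    [0, 0, 0],
    [0, 0, 0],
    [0, 0, 0],
    [0, 0, 0],
    [0, 0, 0],
    [0, 0, 0],
  ],
)

```text
clock: 7.15
eef_pos: [0.5651, 0.2917, 0.2842]
tool_rot: [0.772, 0.635, 0.0, 0.0]
ft_force: [0.0, -0.9, -0.1]
grip_width: 0.0292
grasp_force: 59.2
```

```bash
python3 - <<'E'
from h import *
push=np.array([.4499,-.1385,-.8822]); push/=np.linalg.norm(push); mouth=np.array([.6346,-.0025,.1662])
P=tool(push,-14); D=tool((0,0,-1),-14)
up=lambda d:mouth-push*(.113+d)+push*.019   # TCP when tip is d before the mouth
np.set_printoptions(suppress=True)
plan([('v',np.array([.54,.15,.285]),tool((0,0,-1),-13)),('w',np.array([.535,.05,.29]),P),('x',up(.04),P),])
print(bot.get_obs()['joint_pos'].round(2))
for n in('scene','top'):
    c=grab(n); cv2.imwrite(f'pics/{n}2.png',cv2.resize(c['image'][110:310,280:480,::-1] if n=='scene' else c['image'][120:270,60:260,::-1],None,fx=3,fy=3,interpolation=cv2.INTER_CUBIC))
E
```

```text
now [0.5651 0.2917 0.2842] t 7.15 F [ 0.  -0.9 -0.1] w 0.0292
v slide [-0.575, 0.011, -0.003] rot [0.0, -0.0, 0.066] to [0.54  0.15  0.285]
w slide [-0.394, 0.07, -0.02] rot [-0.978, -0.065, 0.02] to [0.535 0.05  0.29 ]
x slide [-0.093, 0.152, 0.109] rot [0.0, 0.0, 0.0] to [0.574 0.016 0.284]
[ 0.48  0.52  0.55  1.6  -0.    2.24]
```

View pics/scene2.png

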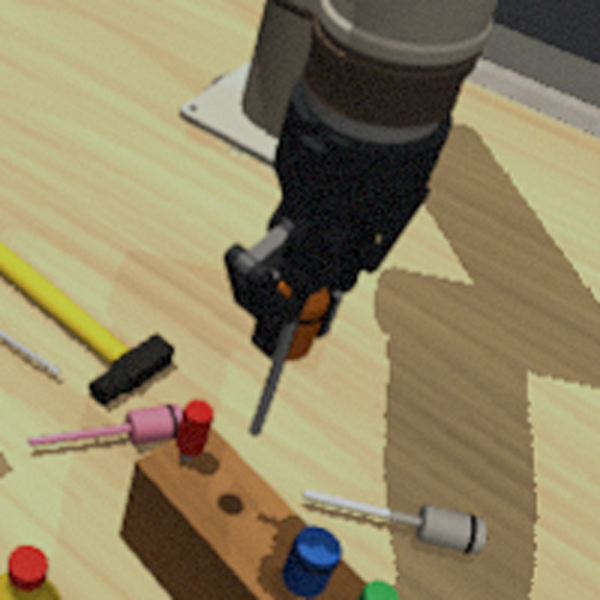

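The rod is held, but the shank seems oddly placed: it runs from (293,312) to (258,430) in front of the handle. I'll measure the rod's axis.

```bash
python3 - <<'E'
from h import *
S=load('scene');T=load('top')
for x,y in((287,335),(280,355),(274,375),(268,395),(262,415),(257,428)):
    uv=np.array([[280+x/3,110+y/3]]).round(); print(uv,pts(S,uv).round(4))
hv=cv2.cvtColor(S['image'],cv2.COLOR_RGB2HSV); m=cv2.inRange(hv,(5,190,80),(14,255,255)); m[:200]=0;m[235:]=0;m[:,:365]=0;m[:,395:]=0
v,u=np.where(m); p=pts(S,np.c_[u,v]); print(len(p),np.c_[u,v].min(0),np.c_[u,v].max(0),p.min(0),p.max(0),np.median(p,0))
q=proj(S,[[.5651,.2917,.303+.023],[.5651,.2917,.28],[.5651,.2917,.19]]);print(((q-[280,110])*3).round())
im=np.hstack([S['image'][170:260,340:420,::-1]]); cv2.imwrite('pics/c3.png',cv2.resize(im,None,fx=6.5,fy=6.5,interpolation=cv2.INTER_CUBIC))
E
```

```text
[[376. 222.]] [[0.5852 0.2992 0.3087]]
[[373. 228.]] [[0.588  0.2987 0.2948]]
[[371. 235.]] [[0.5692 0.2925 0.2546]]
[[369. 242.]] [[0.5675 0.2926 0.2326]]
[[367. 248.]] [[0.5679 0.2929 0.2148]]
[[366. 253.]] [[0.5661 0.2936 0.1979]]
123 [373 204] [389 229] [0.55637549 0.2770896  0.2815244 ] [1.01096796 0.45510446 0.7663618 ] [0.57173485 0.3018344  0.32244832]
[[304. 291.]
 [285. 344.]
 [254. 434.]]
```

View pics/c3.png

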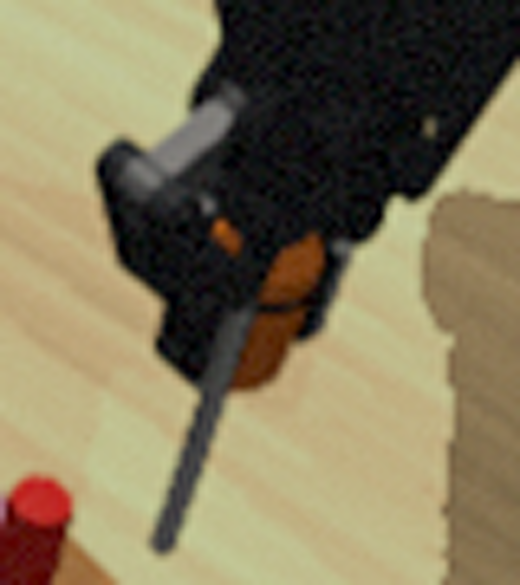

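That strip is the pad of the near finger. The shank lies within ~2 mm of the predicted axis, so the rod is upright. Going to the stand.

Emit:
drive_tool(
  slide=[
    [-0.06, 0, 0],
    [-0.14, 0, 0],
    [-0.23, 0, 0],
    [-0.32, 0.01, 0],
    [-0.41, 0.01, 0],
    [-0.49, 0.01, 0],
    [-0.55, 0.01, 0],
    [-0.575, 0.011, -0.003],
  ],
  rotation=[
    [0, 0, 0.01],
    [0, 0, 0.02],
    [0, 0, 0.03],
    [0, 0, 0.04],
    [0, 0, 0.05],
    [0, 0, 0.06],
    [0, 0, 0.066],
    [0, 0, 0.066],
  ],
)

```text
clock: 8.25
eef_pos: [0.5398, 0.1491, 0.2846]
tool_rot: [0.783, 0.622, 0.0, -0.0]
ft_force: [0.3, 0.9, -0.1]
grip_width: 0.0288
grasp_force: 59.2
```

Emit:
drive_tool(
  slide=[
    [-0.05, 0.01, 0],
    [-0.11, 0.02, -0.01],
    [-0.17, 0.03, -0.01],
    [-0.23, 0.04, -0.01],
    [-0.29, 0.05, -0.015],
    [-0.34, 0.06, -0.02],
    [-0.38, 0.07, -0.02],
    [-0.394, 0.07, -0.02],
  ],
  rotation=[
    [-0.12, -0.008, 0],
    [-0.25, -0.016, 0.005],
    [-0.38, -0.025, 0.008],
    [-0.51, -0.034, 0.01],
    [-0.64, -0.042, 0.013],
    [-0.77, -0.05, 0.016],
    [-0.9, -0.06, 0.02],
    [-0.978, -0.065, 0.02],
  ],
)

```text
clock: 9.25
eef_pos: [0.5343, 0.0501, 0.2894]
tool_rot: [0.762, 0.6, 0.138, 0.2]
ft_force: [-0.8, 0.6, -0.4]
grip_width: 0.0282
grasp_force: 59.1
```

Emit:
drive_tool(
  slide=[
    [-0.02, 0.03, 0.02],
    [-0.04, 0.06, 0.04],
    [-0.06, 0.09, 0.06],
    [-0.08, 0.13, 0.09],
    [-0.093, 0.152, 0.109],
    [-0.093, 0.152, 0.109],
    [-0.093, 0.152, 0.109],
    [-0.093, 0.152, 0.109],
  ],
  rotation=[
    [0, 0, 0],
    [0, 0, 0],
    [0, 0, 0],
    [0, 0, 0],
    [0, 0, 0],
    [0, 0, 0],
    [0, 0, 0],
    [0, 0, 0],
  ],
)

```text
clock: 10.25
eef_pos: [0.574, 0.0165, 0.2841]
tool_rot: [0.762, 0.6, 0.138, 0.199]
ft_force: [-0.2, 0.3, -1.1]
grip_width: 0.0288
grasp_force: 59.2
```

```bash
python3 - <<'E'
from h import *
push=np.array([.4499,-.1385,-.8822]); push/=np.linalg.norm(push); mouth=np.array([.6346,-.0025,.1662])
P=tool(push,-14)
up=lambda d:mouth-push*(.113+d)+push*.0185
np.set_printoptions(suppress=True)
plan([('x',up(.04),P),('y',up(.010),P)])
o=bot.get_obs(); r=R.from_quat(o['tool_rot']);z=r.apply([0,0,1]); tip=o['eef_pos']+z*(.0945)
print(o['joint_pos'].round(2),'tip nominal',tip.round(4),z.round(3))
S=grab('scene');T=grab('top')
for n,c in(('scene',S),('top',T)):
    a=proj(c,[tip,mouth,o['eef_pos']]); print(n,a.round(1)); x,y=a[1].astype(int)
    x0,y0=x-45,y-60
    cv2.imwrite(f'pics/{n}4.png',cv2.resize(c['image'][y0:y0+90,x0:x0+66,::-1],None,fx=6,fy=6,interpolation=cv2.INTER_CUBIC)); print('origin',x0,y0)
h=np.hstack([cv2.imread('pics/scene4.png'),cv2.imread('pics/top4.png')]); cv2.imwrite('pics/b4.png',h); print(h.shape)
E
```

```text
now [0.574  0.0165 0.2841] t 10.25 F [-0.2  0.3 -1.1] w 0.0288
x slide [-0.001, 0.002, -0.002] rot [-0.0, -0.001, 0.001] to [0.574 0.016 0.285]
y slide [0.0, 0.0, 0.12] rot [0.0, 0.0, 0.0] to [0.588 0.012 0.258]
[ 0.13  0.03 -0.22  0.87 -0.2   1.89] tip nominal [0.6165 0.0034 0.2007] [ 0.45  -0.138 -0.882]
scene [[247.5 190.5]
 [240.5 203.5]
 [265.1 156.6]]
origin 195 143
top [[255.1 173.7]
 [257.2 170.4]
 [250.  182.3]]
origin 212 110
(540, 792, 3)
```

View pics/b4.png

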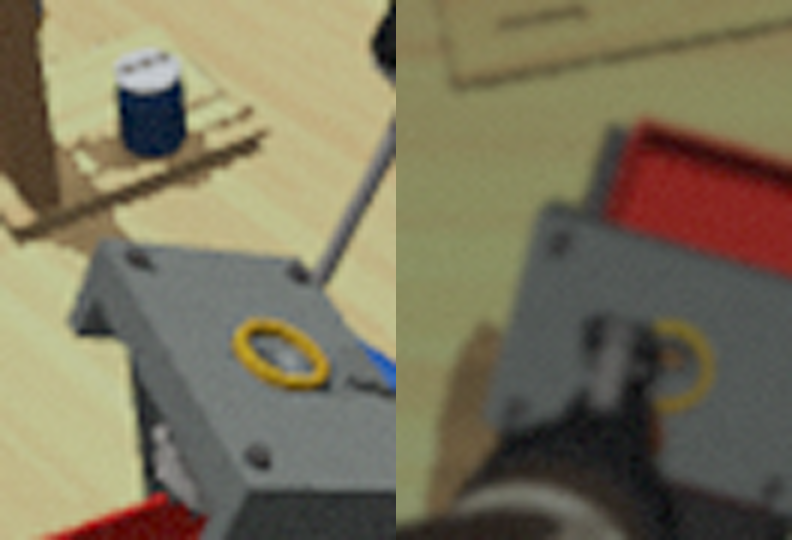

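The scene half shows the shank end at (322,284) and the collar centre at (281,354). The shank line extended passes within about 0.5 mm of the collar centre. Close in to 10 mm before the mouth.

Emit:
drive_tool(
  slide=[
    [0, 0, 0.02],
    [0, 0.002, 0.05],
    [0, 0.002, 0.08],
    [0, 0.002, 0.11],
    [0, 0.002, 0.12],
    [0, 0.002, 0.12],
    [0, 0.002, 0.12],
    [0, 0.002, 0.12],
  ],
  rotation=[
    [0, 0, 0],
    [0, 0, 0],
    [0, 0, 0],
    [0, 0, 0],
    [0, 0, 0],
    [0, 0, 0],
    [0, 0, 0],
    [0, 0, 0],
  ],
)

```text
clock: 11.35
eef_pos: [0.5882, 0.0121, 0.2582]
tool_rot: [0.762, 0.6, 0.138, 0.2]
ft_force: [1.0, 0.2, -0.9]
grip_width: 0.0288
grasp_force: 59.2
```

```bash
python3 - <<'E'
from h import *
push=np.array([.4499,-.1385,-.8822]); push/=np.linalg.norm(push); mouth=np.array([.6346,-.0025,.1662])
P=tool(push,-14)
up=lambda d:mouth-push*(.113+d)+push*.0185
np.set_printoptions(suppress=True)
plan([('y',up(.010),P),('z',up(-.020),P)])
o=bot.get_obs(); r=R.from_quat(o['tool_rot']);z=r.apply([0,0,1]); tip=o['eef_pos']+z*(.0945)
S=grab('scene');T=grab('top')
ims=[]
for n,c,s in(('scene',S,1),('top',T,1)):
    a=proj(c,[tip,mouth,mouth-push*.006,tip-z*.05]); 
    x,y=a[1].astype(int); x0,y0=x-20,y-35; print(n,((a-[x0,y0]+.5)*9).round(), [ ((proj(c,[mouth-push*.01+r.apply(e)*.004])-[x0,y0]+.5)*9).round().tolist() for e in np.eye(3)[:2]])
    ims.append(cv2.resize(c['image'][y0:y0+50,x0:x0+44,::-1],None,fx=9,fy=9,interpolation=cv2.INTER_CUBIC))
cv2.imwrite('pics/b5.png',np.hstack(ims))
E
```

```text
now [0.5882 0.0121 0.2582] t 11.35 F [ 1.   0.2 -0.9] w 0.0288
y slide [-0.001, -0.002, -0.002] rot [0.001, -0.001, -0.0] to [0.588 0.012 0.258]
z slide [0.0, -0.0, 0.12] rot [0.0, 0.0, 0.0] to [0.601 0.008 0.232]
scene [[202. 296.]
 [189. 324.]
 [198. 306.]
 [281. 144.]] [[[211.0, 304.0]], [[192.0, 294.0]]]
top [[181. 328.]
 [186. 323.]
 [183. 327.]
 [159. 365.]] [[[168.0, 327.0]], [[184.0, 317.0]]]
```

View pics/b5.png

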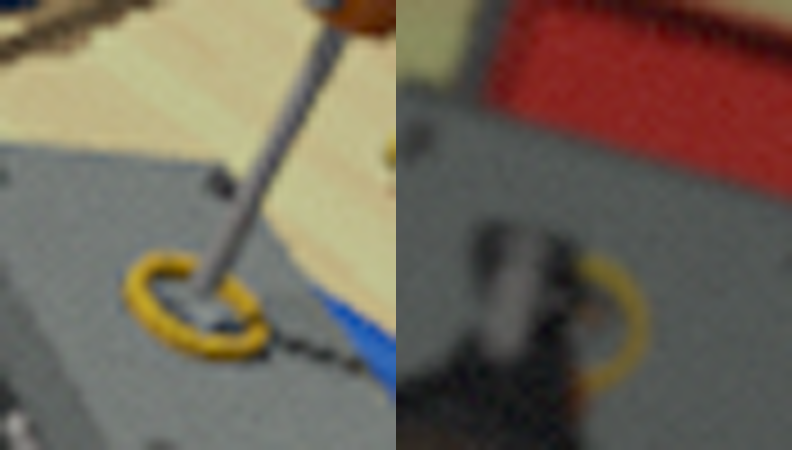

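In the scene half, the tip is at (206,292) and the collar centre at (198,305). The shank axis runs through the centre within about 1 mm, so I'll insert gently.

Emit:
drive_tool(
  slide=[
    [0, 0, 0.015],
    [0, 0, 0.03],
    [0, 0, 0.045],
    [0, 0, 0.06],
    [0, 0, 0.075],
    [0, 0, 0.09],
    [0, 0, 0.105],
    [0, 0, 0.12],
  ],
  rotation=[
    [0, 0, 0],
    [0, 0, 0],
    [0, 0, 0],
    [0, 0, 0],
    [0, 0, 0],
    [0, 0, 0],
    [0, 0, 0],
    [0, 0, 0],
  ],
)

```text
clock: 12.45
eef_pos: [0.6017, 0.0078, 0.2311]
tool_rot: [0.762, 0.6, 0.138, 0.199]
ft_force: [-0.2, -0.8, -1.2]
grip_width: 0.0287
grasp_force: 59.2
```

It went in without resistance. Now push 44 mm further.

Emit:
drive_tool(
  slide=[
    [0, 0, 0.022],
    [0, 0, 0.044],
    [0, 0, 0.066],
    [0, 0, 0.088],
    [0, 0, 0.11],
    [0, 0, 0.132],
    [0, 0, 0.154],
    [0, 0, 0.176],
  ],
  rotation=[
    [0, 0, 0],
    [0, 0, 0],
    [0, 0, 0],
    [0, 0, 0],
    [0, 0, 0],
    [0, 0, 0],
    [0, 0, 0],
    [0, 0, 0],
  ],
)

```text
clock: 13.45
eef_pos: [0.6214, 0.0015, 0.1915]
tool_rot: [0.762, 0.6, 0.138, 0.199]
ft_force: [-0.4, 0.7, -0.4]
grip_width: 0.0287
grasp_force: 59.4
```

```bash
python3 - <<'E'
from h import *
push=np.array([.4499,-.1385,-.8822]); push/=np.linalg.norm(push); mouth=np.array([.6346,-.0025,.1662])
o=bot.get_obs(); z=R.from_quat(o['tool_rot']).apply([0,0,1]); tip=o['eef_pos']+z*.0945
print('past mouth',(tip-mouth)@push, 'lat',np.linalg.norm((tip-mouth)-push*((tip-mouth)@push)),o['ft_force'].round(1))
c=grab('scene')
v,u=np.mgrid[215:290,175:265]; P=pts(c,np.c_[u.ravel(),v.ravel()]); hv=cv2.cvtColor(c['image'],cv2.COLOR_RGB2HSV)[215:290,175:265].reshape(-1,3)
m=(P[:,2]>.01)&(P[:,2]<.075)&(hv[:,1]<140)&(hv[:,2]>90)&(P[:,0]>.62); print(m.sum(),np.median(P[m],0),np.ptp(P[m],axis=0))
cv2.imwrite('pics/s6.png',cv2.resize(c['image'][150:300,160:320,::-1],None,fx=4,fy=4,interpolation=cv2.INTER_CUBIC))
E
```

```text
past mouth 0.06569890429625688 lat 0.00033221784707050537 [-0.4  0.7 -0.4]
204 [ 0.67100355 -0.01200984  0.03494125] [0.11779053 0.15556948 0.06440764]
```

View pics/s6.png

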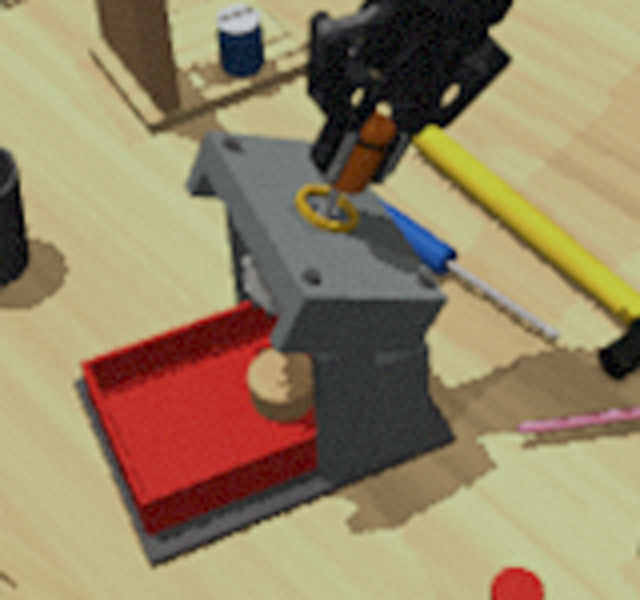

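The plug (crop 282,385) lies in the red tray. Withdraw the rod.

Emit:
drive_tool(
  slide=[
    [0, 0, -0.04],
    [0, 0, -0.09],
    [0, 0, -0.14],
    [0, 0, -0.2],
    [0, 0, -0.26],
    [0, 0, -0.32],
    [0, 0, -0.37],
    [0, 0, -0.42],
  ],
  rotation=[
    [0, 0, 0],
    [0, 0, 0],
    [0, 0, 0],
    [0, 0, 0],
    [0, 0, 0],
    [0, 0, 0],
    [0, 0, 0],
    [0, 0, 0],
  ],
)

```text
clock: 14.5
eef_pos: [0.5737, 0.0164, 0.2859]
tool_rot: [0.762, 0.6, 0.138, 0.199]
ft_force: [-0.0, -0.7, -0.3]
grip_width: 0.0292
grasp_force: 59.4
```

```bash
python3 - <<'E'
from h import *
V=lambda a:tool((0,0,-1),a)
plan([('1',np.array([.53,-.06,.29]),V(-20)),('2',np.array([.49,-.16,.29]),V(-46)),('3',np.array([.46,-.26,.285]),V(-73)),('4',np.array([.46,-.3291,.28]),V(-100.9))])
c=grab('scene'); o=bot.get_obs(); z=R.from_quat(o['tool_rot']).apply([0,0,1]); e=o['eef_pos']
print(z, [proj(c,[e+z*d])[0].round(1).tolist() for d in (.0045,.05,.0945)])
g=cv2.cvtColor(c['image'],cv2.COLOR_RGB2GRAY)
a=np.array([proj(c,[e+z*d])[0] for d in (.05,.08,.09,.0945,.1)])
# intensity profile along axis
for d in np.arange(.07,.11,.003):
    u=proj(c,[e+z*d])[0]; print(round(d,3),c['image'][int(round(u[1])),int(round(u[0]))-1:int(round(u[0]))+3].mean(1).round().tolist())
E
```

```text
now [0.5737 0.0164 0.2859] t 14.5 F [-0.  -0.7 -0.3] w 0.0292
1 slide [-0.339, -0.081, -0.051] rot [0.981, 0.005, 0.219] to [ 0.53 -0.06  0.29]
2 slide [-0.431, -0.014, 0.0] rot [0.0, 0.0, 0.908] to [ 0.49 -0.16  0.29]
3 slide [-0.364, 0.204, 0.02] rot [0.0, 0.0, 0.942] to [ 0.46  -0.26   0.285]
4 slide [-0.081, 0.264, 0.02] rot [0.0, 0.0, 0.974] to [ 0.46  -0.329  0.28 ]
[ 0.452242   -0.13801031 -0.88115284] [[264.2, 157.0], [255.5, 173.8], [247.4, 189.4]]
0.07 [119.0, 93.0, 77.0, 143.0]
0.073 [134.0, 102.0, 73.0, 122.0]
0.076 [118.0, 88.0, 85.0, 153.0]
0.079 [136.0, 103.0, 75.0, 126.0]
0.082 [118.0, 88.0, 85.0, 155.0]
0.085 [135.0, 105.0, 73.0, 132.0]
0.088 [117.0, 86.0, 81.0, 157.0]
0.091 [118.0, 102.0, 80.0, 136.0]
0.094 [76.0, 94.0, 84.0, 112.0]
0.097 [99.0, 102.0, 107.0, 150.0]
0.1 [122.0, 119.0, 121.0, 125.0]
0.103 [119.0, 120.0, 119.0, 119.0]
0.106 [120.0, 123.0, 117.0, 121.0]
0.109 [119.0, 121.0, 121.0, 119.0]
```

No slip: the tip is still about 95 mm beyond the TCP. On to the hook.

Emit:
drive_tool(
  slide=[
    [-0.03, -0.007, -0.03],
    [-0.07, -0.02, -0.045],
    [-0.12, -0.03, -0.05],
    [-0.17, -0.04, -0.051],
    [-0.22, -0.05, -0.051],
    [-0.27, -0.065, -0.051],
    [-0.32, -0.075, -0.051],
    [-0.339, -0.081, -0.051],
  ],
  rotation=[
    [0.1, 0, 0.02],
    [0.22, 0.001, 0.05],
    [0.35, 0.002, 0.08],
    [0.48, 0.002, 0.11],
    [0.62, 0.003, 0.14],
    [0.76, 0.004, 0.17],
    [0.9, 0.005, 0.2],
    [0.981, 0.005, 0.219],
  ],
)

```text
clock: 15.55
eef_pos: [0.5308, -0.061, 0.289]
tool_rot: [0.82, 0.573, -0.001, -0.001]
ft_force: [0.0, -0.3, -1.4]
grip_width: 0.0289
grasp_force: 59.3
```

Emit:
drive_tool(
  slide=[
    [-0.05, 0, 0],
    [-0.11, 0, 0],
    [-0.17, -0.005, 0],
    [-0.23, -0.01, 0],
    [-0.29, -0.01, 0],
    [-0.35, -0.01, 0],
    [-0.41, -0.014, 0],
    [-0.431, -0.014, 0],
  ],
  rotation=[
    [0, 0, 0.1],
    [0, 0, 0.22],
    [0, 0, 0.34],
    [0, 0, 0.47],
    [0, 0, 0.6],
    [0, 0, 0.73],
    [0, 0, 0.86],
    [0, 0, 0.908],
  ],
)

```text
clock: 16.55
eef_pos: [0.49, -0.1612, 0.2893]
tool_rot: [0.928, 0.373, -0.0, -0.0]
ft_force: [-0.9, 0.9, -0.6]
grip_width: 0.0286
grasp_force: 59.3
```

Emit:
drive_tool(
  slide=[
    [-0.04, 0.02, 0],
    [-0.09, 0.05, 0],
    [-0.14, 0.08, 0.01],
    [-0.19, 0.11, 0.01],
    [-0.24, 0.14, 0.015],
    [-0.29, 0.17, 0.02],
    [-0.34, 0.19, 0.02],
    [-0.364, 0.204, 0.02],
  ],
  rotation=[
    [0, 0, 0.1],
    [0, 0, 0.22],
    [0, 0, 0.34],
    [0, 0, 0.47],
    [0, 0, 0.6],
    [0, 0, 0.73],
    [0, 0, 0.88],
    [0, 0, 0.942],
  ],
)

```text
clock: 17.55
eef_pos: [0.4599, -0.2611, 0.2843]
tool_rot: [0.989, 0.146, -0.0, -0.0]
ft_force: [0.5, -0.2, -1.1]
grip_width: 0.0288
grasp_force: 59.3
```

Emit:
drive_tool(
  slide=[
    [-0.01, 0.03, 0],
    [-0.02, 0.07, 0],
    [-0.03, 0.11, 0.01],
    [-0.04, 0.15, 0.01],
    [-0.06, 0.19, 0.01],
    [-0.07, 0.23, 0.02],
    [-0.08, 0.25, 0.02],
    [-0.081, 0.264, 0.02],
  ],
  rotation=[
    [0, 0, 0.1],
    [0, 0, 0.22],
    [0, 0, 0.35],
    [0, 0, 0.48],
    [0, 0, 0.62],
    [0, 0, 0.76],
    [0, 0, 0.9],
    [0, 0, 0.974],
  ],
)

```text
clock: 18.55
eef_pos: [0.4604, -0.3294, 0.2792]
tool_rot: [0.995, -0.096, -0.0, -0.0]
ft_force: [-0.3, 0.6, -0.6]
grip_width: 0.0286
grasp_force: 59.3
```

```bash
python3 - <<'E'
from h import *
V=lambda a:tool((0,0,-1),a); t=np.array([.46,-.3291,0])
plan([('4',t+[0,0,.265],V(-100.9)),('5',t+[0,0,.16],V(-100.9))]); print(bot.get_obs()['joint_pos'].round(2))
c=grab('scene'); o=bot.get_obs(); z=R.from_quat(o['tool_rot']).apply([0,0,1]); e=o['eef_pos']; print('z',z.round(4))
tip=e+z*.0945; hx=np.array([.982,-.189,0]);hy=np.array([.189,.982,0]); org=np.array([.4895,-.3348,.1465])
L=[tip,tip-z*.08]+[org+hx*a+hy*b for a in(-.06,-.03,0.0) for b in(-.011,.011)]
uv=proj(c,L); x0,y0=int(uv[0,0])-30,int(uv[0,1])-35; print(((uv-[x0,y0]+.5)*8).round().tolist())
cv2.imwrite('pics/s7.png',cv2.resize(c['image'][y0:y0+65,x0:x0+75,::-1],None,fx=8,fy=8,interpolation=cv2.INTER_CUBIC))
E
```

```text
now [ 0.4604 -0.3294  0.2792] t 18.55 F [-0.3  0.6 -0.6] w 0.0286
4 slide [-0.002, -0.001, 0.057] rot [-0.0, 0.001, -0.004] to [ 0.46  -0.329  0.265]
5 slide [0.0, 0.0, 0.42] rot [0.0, 0.0, 0.0] to [ 0.46  -0.329  0.16 ]
[-0.62  0.36  0.3   1.51 -0.    2.71]
z [-0.e+00 -3.e-04 -1.e+00]
[[252.0, 290.0], [231.0, 96.0], [317.0, 340.0], [344.0, 366.0], [250.0, 362.0], [276.0, 389.0], [181.0, 386.0], [206.0, 413.0]]
```

View pics/s7.png

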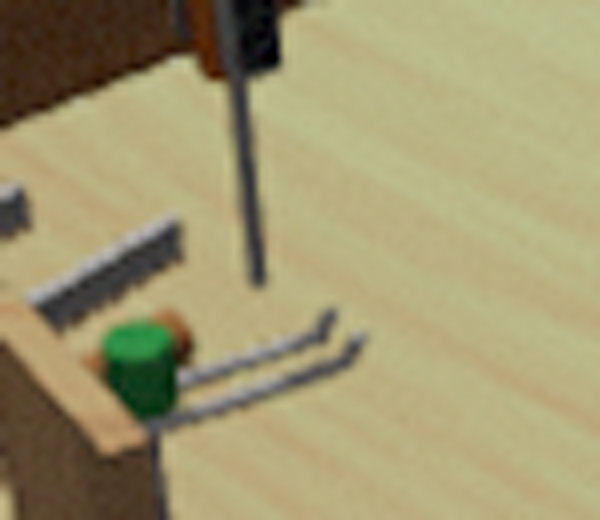

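The prongs show at (250,358) and (276,386) at the target station, with the shank tip at (258,284). Prongs and tip are shifted from prediction by the same ~0.8 px, so they agree with each other. Lower between the prongs.

Emit:
drive_tool(
  slide=[
    [-0.002, -0.001, 0.05],
    [-0.002, -0.001, 0.1],
    [-0.002, -0.001, 0.15],
    [-0.002, -0.001, 0.2],
    [-0.002, -0.001, 0.25],
    [-0.002, -0.001, 0.3],
    [-0.002, -0.001, 0.3],
    [-0.002, -0.001, 0.3],
  ],
  rotation=[
    [0, 0, 0],
    [0, 0, 0],
    [0, 0, 0],
    [0, 0, 0],
    [0, 0, 0],
    [0, 0, 0],
    [0, 0, 0],
    [0, 0, 0],
  ],
)

```text
clock: 19.6
eef_pos: [0.46, -0.3289, 0.2047]
tool_rot: [0.995, -0.095, 0.0, 0.0]
ft_force: [-0.2, 0.4, -0.5]
grip_width: 0.0288
grasp_force: 59.3
```

```bash
python3 - <<'E'
from h import *
V=lambda a:tool((0,0,-1),a); t=np.array([.46,-.3291,0])
plan([('5',t+[0,0,.157],V(-100.9))])
c=grab('scene'); o=bot.get_obs(); e=o['eef_pos']
uv=proj(c,[e-[0,0,.03],e-[0,0,.0945]]); x0,y0=int(uv[0,0])-35,int(uv[0,1])-30; print(uv,x0,y0)
cv2.imwrite('pics/s8.png',cv2.resize(c['image'][y0:y0+65,x0:x0+75,::-1],None,fx=8,fy=8,interpolation=cv2.INTER_CUBIC))
E
```

```text
now [ 0.46   -0.3289  0.2047] t 19.6 F [-0.2  0.4 -0.5] w 0.0288
5 slide [-0.0, 0.001, 0.191] rot [0.001, -0.001, 0.0] to [ 0.46  -0.329  0.157]
[[212.49038352 118.56664183]
 [214.31413512 136.11159311]] 177 88
```

No contact on the way down. Lower until the handle nearly rests on the prongs.

Emit:
drive_tool(
  slide=[
    [0, 0.001, 0.035],
    [0, 0.001, 0.07],
    [0, 0.001, 0.1],
    [0, 0.001, 0.13],
    [0, 0.001, 0.155],
    [0, 0.001, 0.175],
    [0, 0.001, 0.19],
    [0, 0.001, 0.192],
  ],
  rotation=[
    [0, 0, 0],
    [0, 0, 0],
    [0, 0, 0],
    [0, 0, 0],
    [0, 0, 0],
    [0, 0, 0],
    [0, 0, 0],
    [0, 0, 0],
  ],
)

```text
clock: 20.65
eef_pos: [0.4597, -0.329, 0.1561]
tool_rot: [0.995, -0.095, -0.0, -0.0]
ft_force: [-0.0, 0.2, -0.6]
grip_width: 0.0289
grasp_force: 59.3
```

Emit:
drive_tool(
  slide=[
    [0, 0, 0.002],
    [0, 0, 0.004],
    [0, 0, 0.006],
    [0, 0, 0.008],
    [0, 0, 0.009],
    [0, 0, 0.01],
    [0, 0, 0.01],
    [0, 0, 0.01],
  ],
  rotation=[
    [0, 0, 0],
    [0, 0, 0],
    [0, 0, 0],
    [0, 0, 0],
    [0, 0, 0],
    [0, 0, 0],
    [0, 0, 0],
    [0, 0, 0],
  ],
)

```text
clock: 21.65
eef_pos: [0.4599, -0.3291, 0.1546]
tool_rot: [0.995, -0.095, 0.0, 0.0]
ft_force: [-0.7, 2.1, 5.2]
grip_width: 0.0288
grasp_force: 59.5
```

There is 5 N of contact at the expected height, so the handle rests on the prongs. Release moderately and lift away.

Emit:
drive_tool(
  slide=[
    [0, 0, 0],
    [0, 0, 0],
    [0, 0, 0],
    [0, 0, 0],
    [0, 0, 0],
    [0, 0, 0],
    [0, 0, 0],
    [0, 0, 0],
  ],
  rotation=[
    [0, 0, 0],
    [0, 0, 0],
    [0, 0, 0],
    [0, 0, 0],
    [0, 0, 0],
    [0, 0, 0],
    [0, 0, 0],
    [0, 0, 0],
  ],
  gripper=0.65,
)

```text
clock: 22.65
eef_pos: [0.4598, -0.329, 0.1539]
tool_rot: [0.995, -0.095, -0.0, 0.0]
ft_force: [-0.2, -0.3, 0.8]
grip_width: 0.0552
grasp_force: 0.0
```

Emit:
drive_tool(
  slide=[
    [0, 0, -0.03],
    [0, 0, -0.07],
    [0, 0, -0.12],
    [0, 0, -0.18],
    [0, 0, -0.26],
    [0, 0, -0.34],
    [0, 0, -0.42],
    [0, 0, -0.48],
  ],
  rotation=[
    [0, 0, 0],
    [0, 0, 0],
    [0, 0, 0],
    [0, 0, 0],
    [0, 0, 0],
    [0, 0, 0],
    [0, 0, 0],
    [0, 0, 0],
  ],
)

```text
clock: 23.65
eef_pos: [0.4601, -0.3292, 0.2758]
tool_rot: [0.995, -0.095, 0.001, 0.001]
ft_force: [0.3, 0.8, -0.1]
grip_width: 0.0556
grasp_force: 0.0
```

Emit:
drive_tool(
  slide=[
    [0.06, 0, 0],
    [0.14, 0, 0],
    [0.24, 0, 0],
    [0.34, 0, 0],
    [0.44, 0, 0],
    [0.54, 0, 0],
    [0.6, 0, 0],
    [0.6, 0, 0],
  ],
  rotation=[
    [0, 0, 0],
    [0, 0, 0],
    [0, 0, 0],
    [0, 0, 0],
    [0, 0, 0],
    [0, 0, 0],
    [0, 0, 0],
    [0, 0, 0],
  ],
)

```text
clock: 24.65
eef_pos: [0.6077, -0.3572, 0.2729]
tool_rot: [0.996, -0.095, -0.001, -0.0]
ft_force: [-0.6, 0.3, -0.2]
grip_width: 0.0553
grasp_force: 0.0
```

```bash
python3 - <<'E'
from m import *
print(bot.get_obs()['eef_pos'].round(3),bot.get_obs()['grip_width'])
T=grab('top');S=grab('scene')
g=np.stack(np.meshgrid(np.arange(512),np.arange(384)),-1).reshape(-1,2)
org=np.array([.4895,-.3348,0]); H=np.array([[.982,-.189,0],[.189,.982,0],[0,0,1]])
for n,c in(('top',T),('scene',S)):
    P=pts(c,g); hs=cv2.cvtColor(c['image'],cv2.COLOR_RGB2HSV).reshape(-1,3); Q=(P-org)@H.T
    for nm,h0,h1,b in(('orange',4,17,((.40,-.38,.14),(.50,-.27,.215))),('green',45,80,((.47,-.38,.14),(.56,-.29,.2))),('blue',105,125,((.54,.33,.1),(.62,.38,.16))),('tin',0,180,((.44,-.32,.058),(.51,-.25,.07)))):
        m=np.all((P>b[0])&(P<b[1]),1)&(hs[:,0]>=h0)&(hs[:,0]<=h1)&((hs[:,1]>110)|(nm=='tin')); p=P[m]
        if len(p): zt=np.percentile(p[:,2],92); q=p[abs(p[:,2]-zt)<.006]; ce=(q.min(0)+q.max(0))/2; print(n,nm,len(p),'ztop',zt.round(4),'c',ce.round(4),'hook',(H@(ce-org)).round(4))
    # shank below prongs
    m=(abs(Q[:,0]+.03)<.02)&(abs(Q[:,1])<.012)&(Q[:,2]>.065)&(Q[:,2]<.14); print(n,'shank',m.sum(), np.polyfit(Q[m,2],Q[m,0],1).round(3) if m.sum()>5 else'', np.polyfit(Q[m,2],Q[m,1],1).round(3) if m.sum()>5 else '', (Q[m,2].min(),Q[m,2].max()) if m.any() else '')
E
```

```text
[ 0.608 -0.357  0.273] 0.05528469721519267
top green 39 ztop 0.1819 c [ 0.514  -0.3326  0.1816] hook [0.0236 0.0068 0.1816]
top blue 99 ztop 0.1535 c [0.5786 0.3579 0.1529] hook [-0.0434  0.6971  0.1529]
top tin 115 ztop 0.0672 c [ 0.4753 -0.2939  0.0652] hook [-0.0216  0.0375  0.0652]
top shank 4   (np.float64(0.06536739437959116), np.float64(0.07427156532661083))
scene orange 132 ztop 0.1976 c [ 0.4594 -0.3258  0.1958] hook [-0.0312  0.0031  0.1958]
scene green 84 ztop 0.1817 c [ 0.5111 -0.3361  0.1802] hook [0.0215 0.0028 0.1802]
scene blue 307 ztop 0.1512 c [0.5785 0.3596 0.1491] hook [-0.0438  0.6988  0.1491]
scene tin 66 ztop 0.0648 c [ 0.4752 -0.2935  0.0624] hook [-0.0219  0.0379  0.0624]
scene shank 46 [-0.016 -0.029] [-0.024  0.004] (np.float64(0.06794169942431005), np.float64(0.13734972005142865))
```

```bash
python3 - <<'E'
from h import *
S=load('scene'); u,v=np.meshgrid(np.arange(218,242),np.arange(232,256)); g=np.c_[u.ravel(),v.ravel()]
P=pts(S,g); h=cv2.cvtColor(S['image'],cv2.COLOR_RGB2HSV)[g[:,1],g[:,0]]
m=(h[:,0]>10)&(h[:,0]<35)&(P[:,2]<.08)&(P[:,2]>.01); print('plug',m.sum(),np.median(P[m],0).round(3),P[m].min(0).round(3),P[m].max(0).round(3))
r=(((h[:,0]<6)|(h[:,0]>174)))&(h[:,1]>150); print('tray',pts(S,[[200,250]]).round(3))
print(bot.job_done())
E
```

```text
plug 227 [ 0.673 -0.007  0.034] [ 0.647 -0.051  0.011] [0.692 0.053 0.08 ]
tray [[ 0.728 -0.067  0.008]]
the job is handed in; nothing more can be done
None
```

I drove the plug out into the red tray, hung the orange rod on the hook in front of the countersink and let go of it, and handed the job in at about 25 s. The green countersink, blue rod and tin still measure where they began; I didn't re-measure the other bystanders.

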